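Slide the removable liner pan into the bench catch tray without wedging it

ROBOT

A 6-joint arm with a two-finger parallel gripper is mounted at the origin on a cart in front of the work surface, level with it; the furniture and walls round the work are solid. World frame = base frame: x ahead of the robot, y to its left, z up, the work surface at z = 0. Lengths are in m, angles in rad, forces in N, time in s.
With the tool pointing down it reaches from about 0.425 to 0.95 m from the base axis. Payload 3.5 kg.
Tool frame: the origin (TCP) lies at the very end of the fingers, on their centre line; the grasp point (between the pads) lies 19 mm behind it (r.tcp_to_grasp is the z of the grasp point in the tool frame, in m); z points along the fingers, y is the line along which they close (so a half turn about z gives the same grasp; the last joint's range is limited). The gripper opens to 85 mm and grips with 20 to 120 N. Pads are 22 mm wide; open, the fingers measure 114 mm over their backs; the gripper's body (76 mm by 85 mm) begins 54 mm behind the grasp point. The pads swing forward as they close: fully open they stand 13 mm farther back than shut.
Start: joints at [1.119, 0.286, 1.577, -0, 1.279, -0.15], TCP at [0.201, 0.644, 0.199] pointing down, gripper open.
Joint ranges: [-2.77, 2.77], [-0.9, 2.22], [0.21, 2.48], [-1.53, 4.67], [0.24, 2.81], [-2.84, 2.84]. Speed limits (rad/s): [2.79, 2.79, 3.14, 3.14, 3.14, 3.14].

INTERFACE

Orientations are given as a unit quaternion [w, x, y, z].
In Python, from rig import r, eyes gives the robot as it stands.
- The arm moves only by the tool carry_out, never from a script. Its arguments are lists of equal length, an entry for each row: "slide": the shift along the tool's x, y, z in cm, a list of three; "angular": the turn, a rotation vector about the tool's x, y, z in rad, a list of three; "fingers": the finger opening in cm, from 0 to 8.54. In form: {"slide": [[dx, dy, dz], ...], "angular": [[rx, ry, rz], ...], "fingers": [fingers, ...]}. A call has 1 to 20 rows; each row is the pose to reach, as a shift and turn from the pose commanded when the call began, along the tool's axes at that moment; what a row does not reach only later rows make up. A row lasts 1/12 s, in which the tool goes at most 41.7 mm and 7.16 degrees, less where a joint would pass 70% of its speed; a pose out of reach is approached as far as the arm can. A call with a gripper value outside its range is refused whole. The fingers move at their own pace and stop on an object; the grip force is fixed at half the most. Time passes only in rows, so rows that repeat a pose let the fingers close. It gives the time, the measured TCP pose, the force, the opening and the grip force at its end, in the units of the state.
- r.sense(): the state, without advancing time (a new reading comes with each control period).
- eyes.read_camera(name): name is "scene" or "top" or "wrist"; returns the picture (480x640x3 uint8, blue, green, red); there is no depth.
- eyes.camera_params(name): a dict with "fovy" (degrees; the focal length in pixels is half the picture's height over the tangent of half this angle, whatever the lens; pixels are square), "cx", "cy" (the principal point, pixels), "cam_to_world" (4x4, takes a point from camera to world coordinates); the wrist camera has in their place "T_tool_cam" (4x4, takes a point from camera to tool coordinates, whose origin is the TCP and whose axes are the flange's). Camera axes: x right, y down, z forward; pixel columns grow to the right and rows downward; lengths in m; the calibration is good to about 2 mm. The wrist camera is an equidistant fisheye: a pixel r from the principal point sees the ray r / f radians off the axis. A picture is of the moment at which its call begins: read the wrist's pose just before it. camera_params takes no time and is no camera call.
- r.sign_off(): hands the job in; it is judged then, once.
The state is a dict: "time_s": time; "joint_pos": joint angles; "joint_vel": joint speeds; "tau": joint torques, N m; "position": TCP position; "orientation": TCP orientation; "wrist_force": force on the tool from outside, world axes, zero at the start; "wrist_torque": the same for the moment, N m; "finger_gap": opening from 0.0 (shut) to 1.0 (fully open); "finger_force": force on a finger pad.
Only numpy, scipy, OpenCV 4.12 (cv2) and the standard library are available. Lean on these libraries where they do the work, as an engineer would, in place of code of your own. Each camera call takes 0.05 s, during which the arm holds its last target. There are 200 camera calls.

TASK

Get the catch tray ready for the next clean-down: take the brush out of the blue tray and lay it flat on the bench, clear of both pans, then slide the loose steel liner pan along the bench, narrow end first, into the open end of the blue tray. Push it lightly and only until its sides come snug against the tray's sides: do not force it, or it wedges and nobody will get it out again. Leave the jars and the scoop where they are.

Things in the scene. Friction and masses are not known exactly. Their poses are not given: they have to be found in the camera images.
- catch_tray: blue catch tray of folded sheet, screwed to the bench by four ears; 130 mm long, walls 36 mm high, 3 mm thick; its thin floor is level with the bench, so there is no step at the mouth. Origin: centre of its underside; +x runs from its open mouth (no wall) to its narrow closed back, z up. It narrows evenly, inside, from 104 mm at the mouth (x = -65 mm) to 76 mm at the back (x = +65 mm)
- tray_mouth (a point): middle of the catch tray's open mouth, at bench level, 65 mm before the tray's origin; axes as the tray's: +x is the direction in which the liner goes in
- liner: loose steel liner pan, same taper as the tray: 135 mm long, walls 40 mm high, 3 mm thick, floor 2 mm, 0.3 to 0.6 kg; slides on the bench at 1.5 to 4 N. Origin: centre of its underside; +x runs from its open mouth to its narrow closed back. Outside 79 mm wide at the back, 108 at the mouth; inside 73 and 102. Too wide to grasp: push the inside of its back wall with fingers set down in it
- liner_back (a point): middle of the inner face of the liner's back wall (up to 40 mm high), 20 mm above the bench; axes as the liner's, +x out through the wall. The liner's sides meet the tray's when this point is 117 mm beyond the tray's mouth: resistance then rises sharply, the liner's mouth stands 18 mm out of the tray and 10 mm stay free behind it. Pushing on only jams it
- jar_bronze: amber powder jar with black lid, 58 mm across, 78 mm high, a bystander; origin at the centre of its foot
- jar_steel: white powder jar, 50 mm across, 62 mm high, a bystander; origin at the centre of its foot
- powder_scoop: steel powder scoop, 124 x 31 x 14 mm, lying on the bench, a bystander; origin at the centre of its underside, length along its y. The bench between it and the robot is free
- brush: flat powder brush, 193 mm long, 35 mm wide at the bristles, 10 mm thick; at first it lies in the catch tray with the bristles towards the tray's back and the wooden handle out of the mouth. Origin: centre of its underside; +y points along the handle, away from the bristles
- brush_grip (a point): point on the brush's wooden handle to take it by, half-way up (4.5 mm above its underside), 45 mm from its middle towards the handle's end; the handle is 16 mm wide here (along the brush's x), 9 mm thick and runs along the brush's y. At first it lies 10 to 25 mm outside the tray's mouth
- brush_tip (a point): middle of the bristles, 90 mm from the brush's middle, 5 mm above its underside

How it is judged:
On the way, in this order (a step that is already met when the one before it is completed fails the run):
1. the brush is laid flat on the bench outside the tray ((y of brush_tip in the frame of catch_tray above 0.06 m or y of brush_tip in the frame of catch_tray below -0.06 m or x of brush_tip in the frame of catch_tray above 0.08 m or x of brush_tip in the frame of catch_tray below -0.08 m) and (y of brush_grip in the frame of catch_tray above 0.06 m or y of brush_grip in the frame of catch_tray below -0.06 m or x of brush_grip in the frame of catch_tray above 0.08 m or x of brush_grip in the frame of catch_tray below -0.08 m) and height (world z) of each of brush_grip, brush_tip below 0.014 m and contact force between brush and catch_tray below 0.02 N), for 0.2 s.
2. the liner is slid into the tray until its sides are snug (x of liner_back in the frame of tray_mouth above 0.109 m), for 0.2 s.
At the end, for the whole second after the job is handed in: the liner rests flat and square (within 3.4 degrees) in the tray, its back 109 to 121 mm beyond the tray's mouth (the sides meet at 117 mm); the brush lies flat on the bench outside the tray, touching neither pan (all of step 1 and x of liner_back in the frame of tray_mouth between 0.109 and 0.121 m and angle between the x axis of liner_back and the x axis of tray_mouth, either way round below 0.06 rad and angle between liner_back's own z axis and vertical below 0.06 rad and height (world z) of liner_back below 0.026 m and linear speed of each of liner, brush below 0.01 m/s and contact force between brush and liner below 0.02 N).
It fails at once if the liner is forced into the tray (over 25 N between the two pans) (contact force between liner and catch_tray above 25 N).
It fails at once if the liner is lifted or tipped instead of slid (back over 3 cm up, or tilted by over 20 degrees) (height (world z) of liner_back above 0.05 m or angle between liner_back's own z axis and vertical above 0.35 rad).
It fails at once if a jar or the scoop is shifted by more than 2 cm (distance of any of jar_bronze, jar_steel, powder_scoop from where it was at the start of the episode above 0.02 m).
It also fails if it takes over 53 s, if anything falls off the work surface, if the arm or the gripper's body presses on something with over 40 N, if the wrist force passes 120 N, or if a joint passes its speed limit or range.

## Working session

There is one attempt and no reset: what is moved stays moved. The work goes in short steps, Python scripts to look and compute and a tool call to move; the robot and the scene stay as the last step left them, time stands still between calls to the robot, and variables do not carry over. Pictures are saved under pics/ and viewed, at most 10 in all, crops included, and the job is handed in when it is done.

Besides the shell and the picture viewer there is one more tool, called as name(argument=value, ...) on one line, values as JSON. carry_out: Moves the arm, as the interface text tells. Its arguments: {"type":"object","properties":{"slide":{"type":"array","items":{"type":"array","items":{"type":"number"}}},"angular":{"type":"array","items":{"type":"array","items":{"type":"number"}}},"fingers":{"type":"array","items":{"type":"number"}}},"required":["slide","angular","fingers"]}

```bash
ls; mkdir -p pics; cat > h.py <<'E'
import numpy as np, cv2
from rig import r, eyes
from scipy.spatial.transform import Rotation as R
def tool():
    s=r.sense(); q=s["orientation"]; T=np.eye(4)
    T[:3,:3]=R.from_quat([q[1],q[2],q[3],q[0]]).as_matrix(); T[:3,3]=s["position"]; return T
def px2w(name,uv,z,T=None):
    p=eyes.camera_params(name); f=240/np.tan(np.radians(p["fovy"])/2)
    d=(np.atleast_2d(uv).astype(float)-[p["cx"],p["cy"]])/f
    if name=="wrist":
        M=T@np.array(p["T_tool_cam"]); a=np.linalg.norm(d,axis=1,keepdims=True)
        ray=np.hstack([d*np.sinc(a/np.pi),np.cos(a)])
    else:
        M=np.array(p["cam_to_world"]); ray=np.hstack([d,np.ones((len(d),1))])
    w=ray@M[:3,:3].T; o=M[:3,3]
    return o+w*((z-o[2])/w[:,2])[:,None]
def snap(name,fn):
    im=np.array(eyes.read_camera(name)); cv2.imwrite("pics/"+fn,im); return im
E
python3 - <<'E'
from h import *
s=r.sense(); print(s["time_s"],s["position"],s["orientation"],s["finger_gap"],r.tcp_to_grasp)
for n in("top","scene"): snap(n,n+"0.png"); print(n,{k:np.round(v,3).tolist() for k,v in eyes.camera_params(n).items()})
print(eyes.camera_params("wrist"))
print(np.round(tool(),3))
E
```

```text
pics
0.0 [0.20026933 0.6438288  0.19753138] [-3.56158422e-04  1.50319729e-01  9.88636730e-01 -1.12592995e-03] 1.0004706958134404 -0.0187
top {'fovy': 55.586, 'cx': 312.561, 'cy': 231.781, 'cam_to_world': [[-0.004, -0.991, 0.136, 0.503], [-1.0, 0.006, 0.012, 0.022], [-0.013, -0.136, -0.991, 0.963], [0.0, 0.0, 0.0, 1.0]]}
scene {'fovy': 44.156, 'cx': 321.4, 'cy': 232.208, 'cam_to_world': [[0.549, -0.38, 0.744, -0.264], [-0.836, -0.228, 0.5, -0.545], [-0.02, -0.896, -0.443, 0.564], [0.0, 0.0, 0.0, 1.0]]}
{'fovy': 65.70646984690485, 'cx': 321.1128773775036, 'cy': 238.4384783374968, 'T_tool_cam': array([[ 1.97985997e-04, -9.49804653e-01, -3.12843543e-01,
         8.00162448e-02],
       [ 9.99999579e-01,  4.68351808e-04, -7.89074341e-04,
        -5.05971457e-04],
       [ 8.95987319e-04, -3.12843255e-01,  9.49804346e-01,
        -1.75241056e-01],
       [ 0.00000000e+00,  0.00000000e+00,  0.00000000e+00,
         1.00000000e+00]])}
[[-0.955  0.297 -0.001  0.2  ]
 [ 0.297  0.955 -0.002  0.644]
 [ 0.    -0.002 -1.     0.198]
 [ 0.     0.     0.     1.   ]]
```

View pics/top0.png

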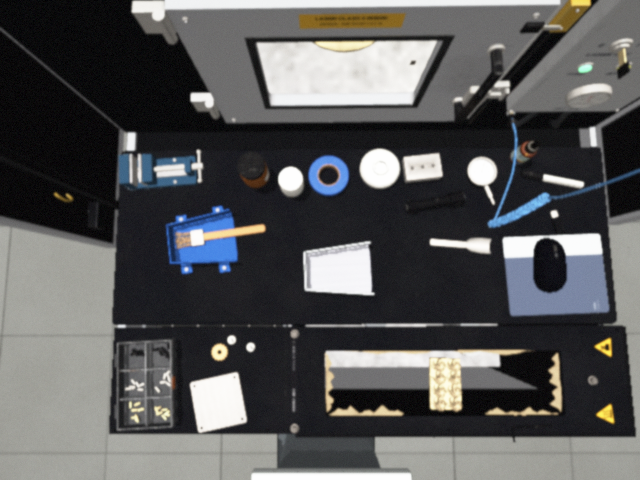

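The top view shows the blue tray at about (203,240) with its mouth to the right and the brush handle sticking out to (265,228). The liner is at about (338,268), narrow end left. The jars are at (253,170) and (290,182), and the scoop at (460,244).

```bash
python3 - <<'E'
from h import *
im=cv2.imread("pics/top0.png"); c=im[190:310,150:400]; cv2.imwrite("pics/c0.png",cv2.resize(c,None,fx=3.2,fy=3.2,interpolation=cv2.INTER_CUBIC))
hsv=cv2.cvtColor(im,cv2.COLOR_BGR2HSV)
roi=np.zeros(im.shape[:2],np.uint8); roi[195:310,150:400]=1
blue=cv2.inRange(hsv,(100,120,60),(130,255,255))*roi
wood=cv2.inRange(hsv,(8,90,130),(25,255,255))*roi
white=cv2.inRange(hsv,(0,0,110),(180,60,255))*roi
for n,m in(("blue",blue),("wood",wood),("white",white)):
    cs,_=cv2.findContours(m,cv2.RETR_EXTERNAL,cv2.CHAIN_APPROX_NONE); 
    for k in sorted(cs,key=cv2.contourArea)[-2:]:
        print(n,cv2.contourArea(k),cv2.minAreaRect(k),cv2.approxPolyDP(cv2.convexHull(k),3,True)[:,0].tolist())
E
```

```text
blue 4.0 ((328.5, 195.5), (1.0, 13.0), 90.0) [[335, 195], [322, 195]]
blue 2784.0 ((201.28463745117188, 241.27694702148438), (68.34313201904297, 70.20365905761719), 82.87498474121094) [[229, 208], [238, 252], [229, 272], [182, 274], [169, 263], [166, 223], [176, 215], [216, 205]]
wood 19.5 ((182.6697998046875, 240.59432983398438), (3.7087347507476807, 11.126204490661621), 74.05460357666016) [[188, 239], [177, 241]]
wood 351.0 ((234.7999725341797, 231.60000610351562), (8.485280990600586, 61.09402847290039), 81.8698959350586) [[265, 227], [262, 232], [205, 239], [205, 235], [237, 227]]
white 278.0 ((204.743408203125, 236.28500366210938), (16.258621215820312, 60.2154541015625), 82.23483276367188) [[234, 228], [199, 245], [177, 248], [176, 232]]
white 3146.0 ((337.4117431640625, 270.3529357910156), (54.45451354980469, 69.48703002929688), 85.60128784179688) [[370, 241], [374, 294], [304, 289], [304, 251]]
```

View pics/c0.png

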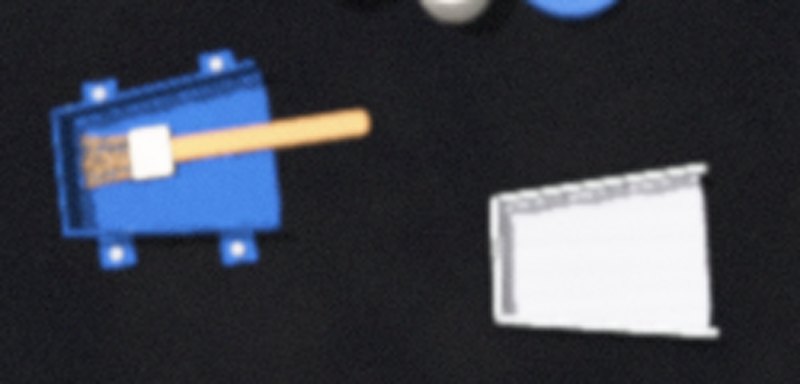

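View pics/scene0.png

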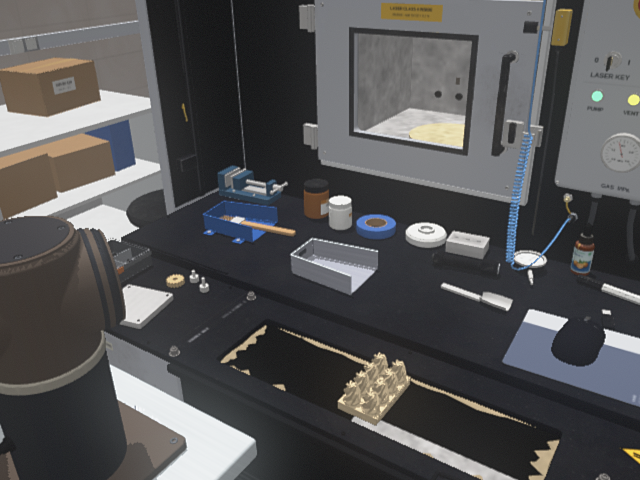

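Crop (3.2×, origin 150,190): the tray's wall-top corners are (53,108) and (64,235) at the back, (258,62) and (280,228) at the mouth. The liner's top corners are (491,197), (496,322), (705,166) and (716,334), and the handle end is (368,122). The scene view agrees, and nothing lies between liner and tray.

```bash
python3 - <<'E'
from h import *
f=lambda l,z: px2w("top",(np.array(l)-1.1)/3.2+[150,190],z)
def rep(n,b,m):
    B=b.mean(0);M=m.mean(0);d=B-M
    print(n,"back",B,"mouth",M,"len",np.linalg.norm(d),"widths",np.linalg.norm(b[0]-b[1]),np.linalg.norm(m[0]-m[1]),"yaw deg",np.degrees(np.arctan2(d[1],d[0])))
np.set_printoptions(precision=4,suppress=True)
rep("tray",f([[53,108],[64,235]],.036),f([[258,62],[280,228]],.036))
rep("liner",f([[491,197],[496,322]],.04),f([[705,166],[716,334]],.04))
h=f([[368,122],[150,153]],.0045); print("brush end, ferrule",h, "dir deg",np.degrees(np.arctan2(*(h[0]-h[1])[[1,0]])))
d=(h[0]-h[1]);d/=np.linalg.norm(d);print("grip",h[0]-d*.0515)
print("jars",px2w("top",[[253,170],[290,182]],.05), "scoop",px2w("top",[[432,242],[490,245]],.01))
E
```

```text
tray back [0.6086 0.3305 0.036 ] mouth [0.6252 0.1953 0.036 ] len 0.13627345876057698 widths 0.08282875535320082 0.10900244465242753 yaw deg 96.98486716766016
liner back [0.5506 0.0508 0.04  ] mouth [ 0.5561 -0.0864  0.04  ] len 0.1372519816627979 widths 0.07894354210393956 0.1061163641149325 yaw deg 92.30282404720037
brush end, ferrule [[0.6439 0.1353 0.0045]
 [0.624  0.2804 0.0045]] dir deg -82.15955140731678
grip [0.6369 0.1863 0.0045]
jars [[0.7581 0.1553 0.05  ]
 [0.7321 0.0787 0.05  ]] scoop [[ 0.6108 -0.2175  0.01  ]
 [ 0.6038 -0.3384  0.01  ]]
```

carry_out(slide=[[-55.3, -31.1, 7], [-55.3, -31.1, 7], [-55.3, -31.1, 7], [-55.3, -31.1, 7], [-55.3, -31.1, 7], [-55.3, -31.1, 7], [-55.3, -31.1, 7], [-55.3, -31.1, 7], [-55.3, -31.1, 7], [-55.3, -31.1, 7], [-55.3, -31.1, 7], [-55.3, -31.1, 7], [-55.3, -31.1, 7], [-55.3, -31.1, 7], [-55.3, -31.1, 7], [-55.3, -31.1, 7], [-55.3, -31.1, 7], [-55.3, -31.1, 7], [-55.3, -31.1, 7], [-55.3, -31.1, 7]], angular=[[0, 0, 1.134], [0, 0, 1.134], [0, 0, 1.134], [0, 0, 1.134], [0, 0, 1.134], [0, 0, 1.134], [0, 0, 1.134], [0, 0, 1.134], [0, 0, 1.134], [0, 0, 1.134], [0, 0, 1.134], [0, 0, 1.134], [0, 0, 1.134], [0, 0, 1.134], [0, 0, 1.134], [0, 0, 1.134], [0, 0, 1.134], [0, 0, 1.134], [0, 0, 1.134], [0, 0, 1.134]], fingers=[5, 5, 5, 5, 5, 5, 5, 5, 5, 5, 5, 5, 5, 5, 5, 5, 5, 5, 5, 5])

```text
time_s: 1.77
position: [0.6351, 0.1847, 0.1289]
orientation: [-0.0, 0.657, 0.754, -0.0]
wrist_force: [0.0, 0.7, 0.7]
finger_gap: 0.588
finger_force: 0.0
```

```bash
python3 - <<'E'
from h import *
np.set_printoptions(precision=4,suppress=True)
T=tool(); print(T, r.sense()["time_s"], r.sense()["wrist_force"])
im=snap("wrist","w1.png")
hsv=cv2.cvtColor(im,cv2.COLOR_BGR2HSV)
wood=cv2.inRange(hsv,(8,90,130),(25,255,255))
cs,_=cv2.findContours(wood,cv2.RETR_EXTERNAL,cv2.CHAIN_APPROX_NONE); k=max(cs,key=cv2.contourArea)
print(cv2.minAreaRect(k),cv2.boundingRect(k))
W=px2w("wrist",k[:,0],.006,T)[:,:2]
rc=cv2.minAreaRect((W*1000).astype(np.float32)); print(rc,cv2.boxPoints(rc))
E
```

```text
[[-0.1365  0.9906 -0.0005  0.6351]
 [ 0.9906  0.1365  0.0003  0.1847]
 [ 0.0003 -0.0005 -1.      0.1289]
 [ 0.      0.      0.      1.    ]] 1.7667 [0.0343 0.6587 0.6595]
((455.2854919433594, 264.45428466796875), (57.34506607055664, 71.21797180175781), 51.8427734375) (439, 235, 63, 75)
((763.547607421875, 158.157958984375), (68.17943572998047, 61.53156280517578), 48.419681549072266) [[717.9097 153.0763]
 [763.9369 112.2397]
 [809.1855 163.2397]
 [763.1583 204.0763]]
```

View pics/w1.png

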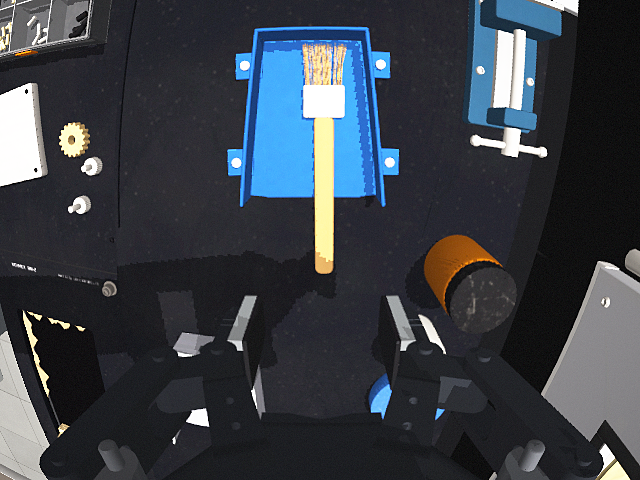

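The wrist view shows the handle from (324,120) to its end at (324,272), the tray mouth's floor edge at about row 196, and wall-top mouth corners at (241,206) and (384,206), with outer back corners (253,28) and (372,28).

```bash
python3 - <<'E'
from h import *
np.set_printoptions(precision=4,suppress=True)
T=tool()
b=px2w("wrist",[[324,272],[324,122]],.005,T); d=b[0]-b[1]; d/=np.linalg.norm(d)
g=b[0]-d*.0515; print("brush",b,"yaw",np.degrees(np.arctan2(-d[1],-d[0])),"grip",g)
for z,l in((.036,[[253,28],[372,28],[241,206],[384,206]]),(0,[[248,197],[378,197]])):
    w=px2w("wrist",l,z,T); print(w[:,:2])
    B=w[:2].mean(0);print(B,w[-2:].mean(0))
w=px2w("wrist",[[253,28],[372,28],[241,206],[384,206]],.036,T); e=w[:2].mean(0)-w[2:].mean(0); print("tray yaw",np.degrees(np.arctan2(e[1],e[0])),np.linalg.norm(e))
print("slide to grip (cm)",(T[:3,:3].T@(g*[1,1,0]+[0,0,.003]-T[:3,3]))*100)
E
```

```text
brush [[0.6445 0.1354 0.005 ]
 [0.6267 0.2624 0.005 ]] yaw 97.97807475218708 grip [0.6373 0.1864 0.005 ]
[[0.5666 0.3259]
 [0.6506 0.3367]
 [0.5731 0.1931]
 [0.6795 0.2077]]
[0.6086 0.3313 0.036 ] [0.6263 0.2004 0.036 ]
[[0.5716 0.1922]
 [0.6804 0.2071]]
[0.626  0.1997 0.    ] [0.626  0.1997 0.    ]
tray yaw 97.69907925622161 0.13208829392295526
slide to grip (cm) [ 0.1358  0.2395 12.6117]
```

carry_out(slide=[[0.1, 0.2, 4], [0.1, 0.2, 8], [0.1, 0.2, 11], [0.1, 0.2, 12.5], [0.1, 0.2, 12.5], [0.1, 0.2, 12.5], [0.1, 0.2, 12.5], [0.1, 0.2, 12.5], [0.1, 0.2, 12.5], [0.1, 0.2, 12.5], [0.1, 0.2, 12.5], [0.1, 0.2, 12.5], [0.1, 0.2, 12.5], [0.1, 0.2, 12.5]], angular=[[0, 0, 0], [0, 0, 0], [0, 0, 0], [0, 0, 0], [0, 0, 0], [0, 0, 0], [0, 0, 0], [0, 0, 0], [0, 0, 0], [0, 0, 0], [0, 0, 0], [0, 0, 0], [0, 0, 0], [0, 0, 0]], fingers=[5, 5, 5, 5, 5, 5, 0, 0, 0, 0, 0, 0, 0, 0])

```text
time_s: 2.98
position: [0.638, 0.1844, 0.0039]
orientation: [-0.0, 0.658, 0.753, -0.0]
wrist_force: [-0.5, -0.3, 1.0]
finger_gap: 0.0
finger_force: 0.0
```

```bash
python3 - <<'E'
from h import *
print(r.sense()["finger_gap"],r.sense()["finger_force"]); im=snap("wrist","w2.png")
E
```

```text
9.948639031770105e-05 0.0
```

View pics/w2.png

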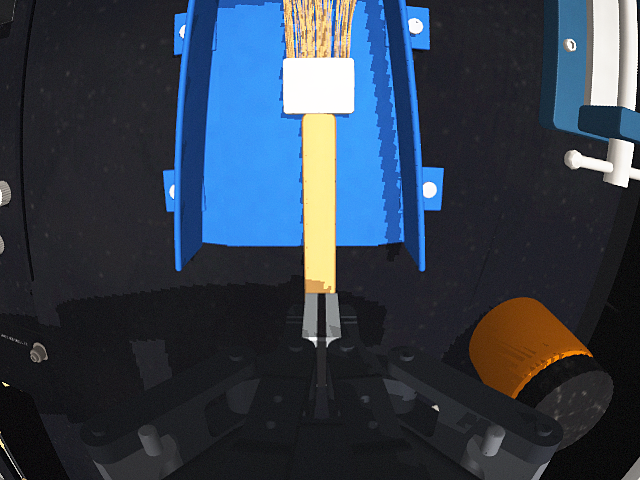

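The wrist view shows the fingers fully shut at about (320,293). The handle is visible from row 115 to 293 and the ferrule's lower edge is at row 113. I need to check whether the fingers are on top of the handle or the brush has moved.

```bash
python3 - <<'E'
from h import *
np.set_printoptions(precision=4,suppress=True)
T=tool(); print(T[:3,3])
print(px2w("wrist",[[319,114],[319,293],[303,250],[335,250],[200,243],[402,243]],.005,T))
im=snap("top","t2.png"); hsv=cv2.cvtColor(im,cv2.COLOR_BGR2HSV)
snap("scene","s2.png")
a=cv2.imread("pics/w2.png")[220:380,220:420]; b=im[180:300,150:300]; c=cv2.imread("pics/s2.png")[160:280,180:330]
cv2.imwrite("pics/m2.png",np.hstack([cv2.resize(x,(400*1 if i==0 else 400,320)) for i,x in enumerate([b,c])]))
E
```

```text
[0.638  0.1844 0.0039]
[[0.626  0.266  0.005 ]
 [0.638  0.1765 0.005 ]
 [0.6269 0.1992 0.005 ]
 [0.6427 0.2014 0.005 ]
 [0.5737 0.1956 0.005 ]
 [0.6757 0.2096 0.005 ]]
```

View pics/m2.png

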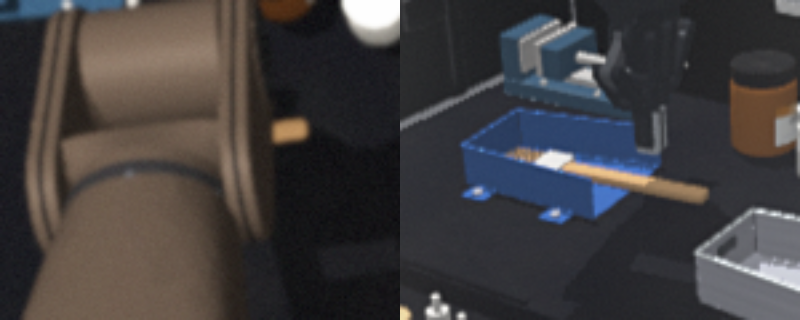

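The scene crop (right half) shows the shut fingertips at about crop (650,150), visibly above the handle rather than around it. I'll compute the tip's height.

```bash
python3 - <<'E'
from h import *
np.set_printoptions(precision=4,suppress=True)
def proj(X):
    p=eyes.camera_params("scene"); f=240/np.tan(np.radians(p["fovy"])/2); c=np.linalg.inv(np.array(p["cam_to_world"]))@np.r_[X,1]
    return c[:2]/c[2]*f+[p["cx"],p["cy"]]
for z in(0,.01,.02,.03): print(z,proj([.638,.1844,z]))
print([proj([.6445,.1354,.005]),proj([.6267,.2624,.005])])
im=cv2.imread("pics/s2.png")[190:250,230:320]; cv2.imwrite("pics/s2c.png",cv2.resize(im,None,fx=8,fy=8,interpolation=cv2.INTER_CUBIC))
E
```

```text
0 [273.8691 230.4363]
0.01 [273.6102 226.2918]
0.02 [273.3496 222.1186]
0.03 [273.0871 217.9163]
[array([293.8373, 232.3746]), array([242.7089, 222.394 ])]
```

View pics/s2c.png

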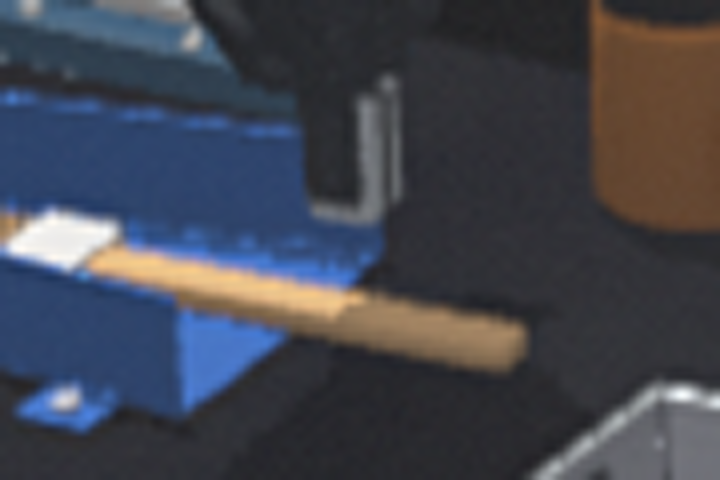

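The tip is at about z = 0.03, although the reported TCP is z = 0.004: the scene projection for 0.03 matches. The brush hasn't been touched. So the real finger ends sit about 27 mm short of the reported TCP. I'll reopen and go lower in steps, watching the force.

carry_out(slide=[[0, 0, 0], [0, 0, 0], [0, 0, 0], [0, 0, 0], [0, 0, 0], [0, 0, 0.5], [0, 0, 1.0], [0, 0, 1.5], [0, 0, 1.8], [0, 0, 1.8]], angular=[[0, 0, 0], [0, 0, 0], [0, 0, 0], [0, 0, 0], [0, 0, 0], [0, 0, 0], [0, 0, 0], [0, 0, 0], [0, 0, 0], [0, 0, 0]], fingers=[4, 4, 4, 4, 4, 4, 4, 4, 4, 4])

```text
time_s: 3.97
position: [0.6369, 0.1842, -0.0157]
orientation: [-0.001, 0.658, 0.753, -0.001]
wrist_force: [0.3, 0.7, -0.4]
finger_gap: 0.47
finger_force: 0.0
```

```bash
python3 - <<'E'
from h import *
im=snap("scene","s3.png")[190:250,230:320]; s=cv2.resize(im,None,fx=6,fy=6,interpolation=cv2.INTER_CUBIC)
cv2.imwrite("pics/m3.png",s)
s=r.sense(); print(s["position"],s["wrist_force"])
E
```

```text
[ 0.63735495  0.18430171 -0.01507891] [-1.03869588 -0.85633477  0.35091091]
```

View pics/m3.png

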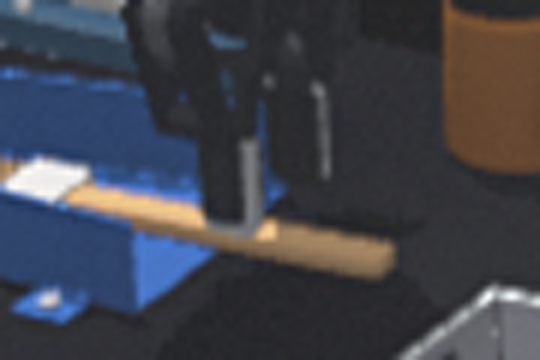

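The fingers now straddle the handle, the near tip at about crop (232,235), still a little above the bench. I'll go 0.9 cm lower and close.

carry_out(slide=[[0, 0, 0.4], [0, 0, 0.8], [0, 0, 0.8], [0, 0, 0.8], [0, 0, 0.8], [0, 0, 0.8], [0, 0, 0.8], [0, 0, 0.8], [0, 0, 0.8], [0, 0, 0.8], [0, 0, 0.8]], angular=[[0, 0, 0], [0, 0, 0], [0, 0, 0], [0, 0, 0], [0, 0, 0], [0, 0, 0], [0, 0, 0], [0, 0, 0], [0, 0, 0], [0, 0, 0], [0, 0, 0]], fingers=[4, 4, 4, 0, 0, 0, 0, 0, 0, 0, 0])

```text
time_s: 4.93
position: [0.6381, 0.1844, -0.022]
orientation: [0.0, 0.658, 0.753, 0.0]
wrist_force: [0.1, 0.6, 0.2]
finger_gap: 0.001
finger_force: 0.0
```

```bash
python3 - <<'E'
from h import *
im=snap("scene","s4.png")[190:250,230:320]; cv2.imwrite("pics/m4.png",cv2.resize(im,None,fx=6,fy=6,interpolation=cv2.INTER_CUBIC))
s=r.sense(); print(s["position"],s["wrist_force"],s["joint_pos"])
E
```

```text
[ 0.63799996  0.18444225 -0.02205875] [-0.34074347 -0.81811683  0.21223572] [ 1.28909141e-01  5.10908632e-01  1.71944347e+00 -2.04762450e-05
  9.11241949e-01 -6.09678720e-03]
```

View pics/m4.png

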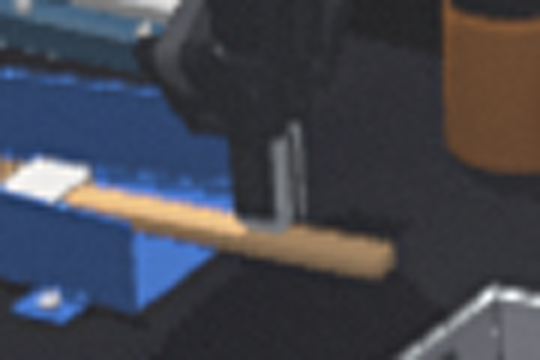

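The shut tips are at about crop (263,226), which puts them at z ≈ 0.01, resting just above the handle. I need to go about 7 mm lower.

carry_out(slide=[[0, 0, 0], [0, 0, 0], [0, 0, 0], [0, 0, 0], [0, 0, 0.3], [0, 0, 0.7], [0, 0, 0.7], [0, 0, 0.7], [0, 0, 0.7], [0, 0, 0.7], [0, 0, 0.7], [0, 0, 0.7], [0, 0, 0.7], [0, 0, 0.7]], angular=[[0, 0, 0], [0, 0, 0], [0, 0, 0], [0, 0, 0], [0, 0, 0], [0, 0, 0], [0, 0, 0], [0, 0, 0], [0, 0, 0], [0, 0, 0], [0, 0, 0], [0, 0, 0], [0, 0, 0], [0, 0, 0]], fingers=[4, 4, 4, 4, 4, 4, 4, 0, 0, 0, 0, 0, 0, 0])

```text
time_s: 6.15
position: [0.6381, 0.1844, -0.029]
orientation: [0.0, 0.658, 0.753, 0.0]
wrist_force: [0.6, -0.7, -0.5]
finger_gap: 0.159
finger_force: 59.0
```

Gripped: 59 N at 13.5 mm. Lift, carry 14 cm towards the robot, and lower to 1 mm above the grip height.

carry_out(slide=[[0, 0, -2], [0, 0, -4], [0, 0, -6], [0, 0, -7], [0.5, -3.5, -7], [0.9, -7, -7], [1.4, -10.5, -7], [1.9, -13.9, -7], [1.9, -13.9, -7], [1.9, -13.9, -5], [1.9, -13.9, -3], [1.9, -13.9, -1.5], [1.9, -13.9, -0.6], [1.9, -13.9, -0.1], [1.9, -13.9, -0.1]], angular=[[0, 0, 0], [0, 0, 0], [0, 0, 0], [0, 0, 0], [0, 0, 0], [0, 0, 0], [0, 0, 0], [0, 0, 0], [0, 0, 0], [0, 0, 0], [0, 0, 0], [0, 0, 0], [0, 0, 0], [0, 0, 0], [0, 0, 0]], fingers=[0, 0, 0, 0, 0, 0, 0, 0, 0, 0, 0, 0, 0, 0, 0])

```text
time_s: 7.4
position: [0.4978, 0.1845, -0.0283]
orientation: [-0.0, 0.658, 0.753, -0.001]
wrist_force: [0.9, -0.0, -1.2]
finger_gap: 0.161
finger_force: 59.0
```

carry_out(slide=[[0, 0, 0], [0, 0, 0], [0, 0, 0], [0, 0, 0], [0, 0, -2], [0, 0, -5], [0, 0, -9], [0, 0, -13], [-4, 0.5, -17], [-8, 1, -19], [-12, 1.4, -19], [-16, 1.8, -19], [-20, 2.2, -19], [-24, 2.7, -19], [-24, 2.7, -19], [-24, 2.7, -19]], angular=[[0, 0, 0], [0, 0, 0], [0, 0, 0], [0, 0, 0], [0, 0, 0], [0, 0, 0], [0, 0, 0], [0, 0, 0], [0, 0, 0], [0, 0, 0], [0, 0, 0], [0, 0, 0], [0, 0, 0], [0, 0, 0], [0, 0, 0], [0, 0, 0]], fingers=[3.5, 3.5, 3.5, 3.5, 3.5, 3.5, 3.5, 3.5, 3.5, 3.5, 3.5, 3.5, 3.5, 3.5, 3.5, 3.5])

```text
time_s: 8.73
position: [0.5573, -0.0525, 0.1622]
orientation: [0.0, 0.66, 0.752, 0.0]
wrist_force: [0.1, 0.7, 0.2]
finger_gap: 0.41
finger_force: 0.0
```

```bash
python3 - <<'E'
from h import *
np.set_printoptions(precision=4,suppress=True)
im=snap("wrist","w5.png"); print(tool()[:3,3])
E
```

```text
[ 0.5567 -0.0505  0.1619]
```

View pics/w5.png

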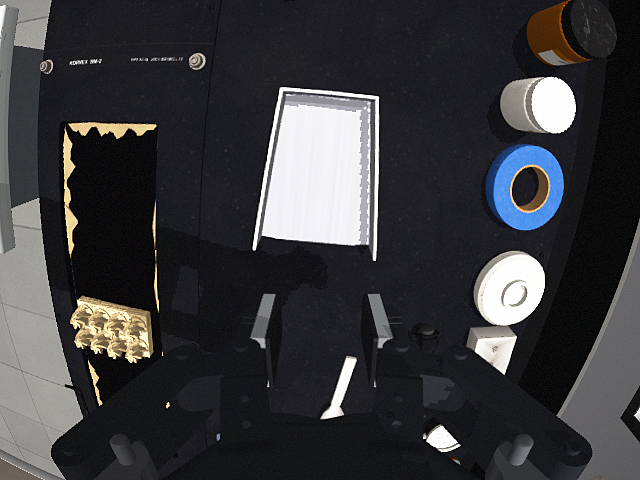

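The wrist view shows the liner's outer top corners at (281,88) and (379,96) at the back, (254,250) and (375,259) at the mouth, with open bench to the tray. That was my tenth picture, so I'll work from numbers from here on.

```bash
cat > m.py <<'E'
from h import *
np.set_printoptions(precision=4,suppress=True)
P=np.array([.626,.2,0]); A=np.radians(97.7)   # tray mouth, yaw
def report(w):
    B=w[:2].mean(0);M=w[2:].mean(0);d=B-M
    a=np.array([np.cos(A),np.sin(A)]); n=np.array([-a[1],a[0]]); e=(B-P)[:2]
    print("back",B[:2],"mouth",M[:2],"len",np.linalg.norm(d),"w",np.linalg.norm(w[0]-w[1]),np.linalg.norm(w[2]-w[3]),"yaw",np.degrees(np.arctan2(d[1],d[0])),"| back beyond mouth",e@a-.003,"lateral",e@n)
def quad(name,T,z=.04,box=None):
    """outer rim corners of the liner from a white mask"""
    im=np.array(eyes.read_camera(name)); hsv=cv2.cvtColor(im,cv2.COLOR_BGR2HSV)
    m=cv2.inRange(hsv,(0,0,110),(180,60,255))
    if box: k=np.zeros_like(m); k[box[1]:box[3],box[0]:box[2]]=1; m*=k
    cs,_=cv2.findContours(m,cv2.RETR_EXTERNAL,cv2.CHAIN_APPROX_NONE); c=max(cs,key=cv2.contourArea)
    W=px2w(name,c[:,0],z,T)[:,:2]
    return c,W
E
python3 - <<'E'
from m import *
T=tool(); w=px2w("wrist",[[281,88],[379,96],[254,250],[375,259]],.04,T); print(w); report(w)
print(T)
E
```

```text
[[ 0.5115  0.0503  0.04  ]
 [ 0.5887  0.0545  0.04  ]
 [ 0.5032 -0.0867  0.04  ]
 [ 0.6077 -0.081   0.04  ]]
back [0.5501 0.0524] mouth [ 0.5555 -0.0838] len 0.13634312414729935 w 0.07726924063758751 0.10466675635092061 yaw 92.25711228531306 | back beyond mouth -0.1391005048885118 lateral 0.09498849011472796
[[-0.1318  0.9913 -0.0003  0.5567]
 [ 0.9913  0.1318  0.0007 -0.0505]
 [ 0.0007 -0.0002 -1.      0.1619]
 [ 0.      0.      0.      1.    ]]
```

carry_out(slide=[[1.2, 0, 3], [2.4, 0, 6], [3.6, 0.1, 9], [3.6, 0.1, 12], [3.6, 0.1, 14], [3.6, 0.1, 16], [3.6, 0.1, 17], [3.6, 0.1, 17.8], [3.6, 0.1, 18.2], [3.6, 0.1, 18.2]], angular=[[0, 0, -0.1], [0, 0, -0.1], [0, 0, -0.1], [0, 0, -0.1], [0, 0, -0.1], [0, 0, -0.1], [0, 0, -0.1], [0, 0, -0.1], [0, 0, -0.1], [0, 0, -0.1]], fingers=[3.5, 3.5, 3.5, 3.5, 3.5, 3.5, 3.5, 3.5, 3.5, 3.5])

```text
time_s: 9.62
position: [0.5528, -0.0132, -0.0202]
orientation: [-0.0, 0.619, 0.785, -0.0]
wrist_force: [-0.6, -0.4, -0.1]
finger_gap: 0.41
finger_force: 0.0
```

carry_out(slide=[[-0.05, 0.5, 0], [-0.1, 1, 0], [-0.15, 1.5, 0], [-0.2, 2, 0], [-0.25, 2.5, 0], [-0.3, 3, 0], [-0.35, 3.5, 0], [-0.4, 4, 0]], angular=[[0, 0, 0], [0, 0, 0], [0, 0, 0], [0, 0, 0], [0, 0, 0], [0, 0, 0], [0, 0, 0], [0, 0, 0]], fingers=[3.5, 3.5, 3.5, 3.5, 3.5, 3.5, 3.5, 3.5])

```text
time_s: 10.28
position: [0.5919, -0.0086, -0.0193]
orientation: [-0.002, 0.619, 0.785, -0.001]
wrist_force: [-6.3, -0.8, 5.2]
finger_gap: 0.405
finger_force: 3.7
```

```bash
cat >> m.py <<'E'
def seelines(T,z=.04):
    """liner in wrist view while fingers are in it: fit lines to its outer side and back edges"""
    im=np.array(eyes.read_camera("wrist")); hsv=cv2.cvtColor(im,cv2.COLOR_BGR2HSV)
    m=cv2.inRange(hsv,(0,0,90),(180,70,255))
    n,l,st,_=cv2.connectedComponentsWithStats(m)
    for i in range(1,n):
        if st[i,4]>600: print("blob",st[i].tolist())
    return m
E
python3 - <<'E'
from m import *
T=tool(); print(T[:3,3],r.sense()["wrist_force"]); m=seelines(T); cv2.imwrite("pics/w6.png",m)
for row in range(20,260,20):
    c=np.flatnonzero(m[row,150:520])+150
    if len(c): print(row,c[0],c[-1],len(c))
E
```

```text
[ 0.5919 -0.0086 -0.0193] [-6.3331 -0.8477  5.2464]
blob [166, 142, 283, 277, 50153]
blob [589, 156, 51, 108, 4245]
160 204 328 107
180 198 412 213
200 194 446 252
220 189 443 254
240 185 438 252
```

```bash
cat >> m.py <<'E'
def rim(T,show=1):
    """outer side edges and back edge of the liner rim in the wrist view -> back centre and yaw"""
    im=np.array(eyes.read_camera("wrist")); hsv=cv2.cvtColor(im,cv2.COLOR_BGR2HSV)
    m=cv2.inRange(hsv,(0,0,90),(180,70,255)); m[:, :100]=0; m[:,520:]=0; m[300:]=0
    cs,_=cv2.findContours(m,cv2.RETR_EXTERNAL,cv2.CHAIN_APPROX_NONE); c=max(cs,key=cv2.contourArea)
    q=cv2.approxPolyDP(cv2.convexHull(c),6,True)[:,0]; print("hull px",q.tolist())
    W=px2w("wrist",q,.04,T); print(W[:,:2].tolist() if show else "")
    return q,W
E
python3 - <<'E'
from m import *
rim(tool())
E
```

```text
hull px [[207, 147], [232, 141], [444, 192], [425, 299], [174, 299]]
[[0.5412692640772404, 0.05313778207993418], [0.5490919959191811, 0.05660598428479539], [0.6195434793916541, 0.05680457403271875], [0.6258055197797587, 0.018060576074213068], [0.5362030438409309, -0.004217561308107437]]
```

carry_out(slide=[[-1, -0.5, 0], [-2, -0.5, 0], [-2.0, 0, 0], [-2.1, 0.5, 0], [-2.15, 1, 0], [-2.2, 1.5, 0], [-2.2, 2, 0], [-2.25, 2.5, 0], [-2.3, 3, 0], [-2.35, 3.5, 0], [-2.4, 4, 0], [-2.45, 4.5, 0], [-2.5, 5, 0], [-2.55, 5.5, 0], [-2.6, 6, 0], [-2.65, 6.5, 0], [-2.7, 7, 0], [-2.7, 7, 0]], angular=[[0, 0, 0], [0, 0, 0], [0, 0, 0], [0, 0, 0], [0, 0, 0], [0, 0, 0], [0, 0, 0], [0, 0, 0], [0, 0, 0], [0, 0, 0], [0, 0, 0], [0, 0, 0], [0, 0, 0], [0, 0, 0], [0, 0, 0], [0, 0, 0], [0, 0, 0], [0, 0, 0]], fingers=[3.5, 3.5, 3.5, 3.5, 3.5, 3.5, 3.5, 3.5, 3.5, 3.5, 3.5, 3.5, 3.5, 3.5, 3.5, 3.5, 3.5, 3.5])

```text
time_s: 11.88
position: [0.668, -0.0182, -0.0199]
orientation: [0.0, 0.619, 0.785, 0.0]
wrist_force: [-1.3, -0.3, 1.3]
finger_gap: 0.408
finger_force: 0.8
```

```bash
python3 - <<'E'
from m import *
T=tool(); print(T[:3,3],T[:2,1]); rim(T)
E
```

```text
[ 0.668  -0.0182 -0.0199] [0.9725 0.2329]
hull px [[370, 128], [407, 299], [162, 299], [140, 168]]
[[0.6645914679142445, 0.06059700329606883], [0.6932841364357474, 0.007383686035677371], [0.6060696514210852, -0.01473317033059418], [0.5931110134380315, 0.032381232248164554]]
```

carry_out(slide=[[0, -0.7, 0], [0, -1.4, 0], [0.4, -1.9, 0], [1.2, -1.9, 0], [2, -1.9, 0], [2.8, -1.9, 0], [3.6, -1.9, 0], [4.2, -1.9, 0], [4.2, -1.9, 0]], angular=[[0, 0, 0], [0, 0, 0], [0, 0, 0.05], [0, 0, 0.1], [0, 0, 0.1], [0, 0, 0.1], [0, 0, 0.1], [0, 0, 0.1], [0, 0, 0.1]], fingers=[3, 3, 3, 3, 3, 3, 3, 3, 3])

```text
time_s: 12.68
position: [0.6384, 0.0196, -0.0202]
orientation: [-0.0, 0.657, 0.754, 0.0]
wrist_force: [-1.0, -0.6, -0.3]
finger_gap: 0.355
finger_force: 0.0
```

```bash
python3 - <<'E'
from m import *
T=tool(); print(T[:3,3],T[:2,1],r.sense()["wrist_force"]); rim(T)
E
```

```text
[ 0.6384  0.0196 -0.0202] [0.9906 0.1365] [-0.9695 -0.6387 -0.3295]
hull px [[428, 299], [200, 298], [226, 263], [391, 223], [414, 250]]
[[0.6739369411666593, 0.043533693307899184], [0.592581915866477, 0.032468018948943855], [0.6018609768192715, 0.047719330967432624], [0.6546734919653611, 0.0692978495796023], [0.6643916653798737, 0.061158228997874695]]
```

carry_out(slide=[[0.5, 0, 0], [1, 0.1, 0], [1.5, 0.2, 0], [2, 0.3, 0], [2.5, 0.4, 0], [3, 0.5, 0], [3.5, 0.6, 0], [4, 0.7, 0], [4.5, 0.8, 0], [5, 0.9, 0], [5.5, 1.0, 0], [6, 1.1, 0], [6.5, 1.2, 0], [7, 1.2, 0], [7.5, 1.2, 0], [8, 1.2, 0], [8.5, 1.2, 0], [9, 1.2, 0], [9.5, 1.2, 0], [10, 1.2, 0]], angular=[[0, 0, 0], [0, 0, 0], [0, 0, 0], [0, 0, 0], [0, 0, 0], [0, 0, 0], [0, 0, 0], [0, 0, 0], [0, 0, 0], [0, 0, 0], [0, 0, 0], [0, 0, 0], [0, 0, 0], [0, 0, 0], [0, 0, 0], [0, 0, 0], [0, 0, 0], [0, 0, 0], [0, 0, 0], [0, 0, 0]], fingers=[3, 3, 3, 3, 3, 3, 3, 3, 3, 3, 3, 3, 3, 3, 3, 3, 3, 3, 3, 3])

```text
time_s: 14.4
position: [0.6371, 0.1192, -0.0201]
orientation: [-0.0, 0.658, 0.753, -0.0]
wrist_force: [1.3, -4.7, 0.2]
finger_gap: 0.353
finger_force: 1.8
```

```bash
python3 - <<'E'
from m import *
T=tool(); print(T[:3,3],T[:2,1],r.sense()["wrist_force"]); rim(T)
E
```

```text
[ 0.6371  0.1192 -0.0201] [0.9909 0.1346] [ 1.2932 -4.6944  0.1994]
hull px [[398, 299], [208, 298], [221, 275], [388, 275]]
[[0.6616245361313484, 0.14195147716937112], [0.5943653398669142, 0.1327556558912036], [0.5990023417832983, 0.14267233609785468], [0.6561094222951666, 0.15065795199030518]]
```

```bash
python3 - <<'E'
from m import *
T=tool()
im=np.array(eyes.read_camera("wrist")); hsv=cv2.cvtColor(im,cv2.COLOR_BGR2HSV)
m=cv2.inRange(hsv,(0,0,90),(180,70,255)); m[:,:100]=0;m[:,520:]=0
for row in range(265,350,5):
    c=np.flatnonzero(m[row]); 
    if len(c): print(row,c[0],c[-1],len(c), np.median(hsv[row,c,2]))
bl=cv2.inRange(hsv,(100,120,60),(130,255,255)); c=np.argwhere(bl[:,100:520]); print("blue rows",c[:,0].min(),c[:,0].max(), [ (row,np.flatnonzero(bl[row])[[0,-1]].tolist()) for row in range(60,240,30) if bl[row].any()])
print(px2w("wrist",[[221,275],[388,275]],0.0,T))
E
```

```text
265 220 221 2 94.0
275 221 388 129 124.0
280 219 390 172 211.0
285 216 392 177 212.0
290 213 394 182 214.0
295 210 396 184 210.0
300 207 398 190 205.0
305 204 400 197 217.0
310 197 402 206 213.0
315 196 408 213 255.0
320 196 408 190 255.0
325 196 408 160 245.5
330 197 407 156 245.5
335 197 408 154 245.5
340 197 408 135 246.0
345 199 508 134 245.0
blue rows 0 467 [(60, [156, 485]), (90, [160, 480]), (120, [158, 482]), (210, [602, 603])]
[[0.5892 0.1243 0.    ]
 [0.6662 0.1351 0.    ]]
```

carry_out(slide=[[0.5, 0.1, 0], [1, 0.2, 0], [1.5, 0.3, 0], [2, 0.4, 0], [2.5, 0.5, 0], [3, 0.6, 0], [3.5, 0.7, 0], [4, 0.7, 0], [4.5, 0.7, 0], [5, 0.7, 0], [5.5, 0.7, 0], [6, 0.7, 0], [6.5, 0.7, 0]], angular=[[0, 0, 0], [0, 0, 0], [0, 0, 0], [0, 0, 0], [0, 0, 0], [0, 0, 0], [0, 0, 0], [0, 0, 0], [0, 0, 0], [0, 0, 0], [0, 0, 0], [0, 0, 0], [0, 0, 0]], fingers=[3, 3, 3, 3, 3, 3, 3, 3, 3, 3, 3, 3, 3])

```text
time_s: 15.58
position: [0.6354, 0.1846, -0.0201]
orientation: [-0.0, 0.658, 0.753, 0.0]
wrist_force: [-0.3, -2.9, -0.2]
finger_gap: 0.35
finger_force: 1.7
```

```bash
cat >> m.py <<'E'
def back(T):
    im=np.array(eyes.read_camera("wrist")); hsv=cv2.cvtColor(im,cv2.COLOR_BGR2HSV)
    m=cv2.inRange(hsv,(0,0,90),(180,70,255)); m[:,:100]=0;m[:,520:]=0; m[:265]=0
    print("rows",[(row,*np.flatnonzero(m[row])[[0,-1]].tolist()) for row in range(266,330,4) if m[row].sum()>255*60])
    bl=cv2.inRange(hsv,(100,120,60),(130,255,255))
    print("blue",[(row,*np.flatnonzero(bl[row,100:540])[[0,-1]]+100) for row in range(60,300,40) if bl[row,100:540].any()])
E
python3 - <<'E'
from m import *
T=tool(); print(T[:3,3],T[:2,1],r.sense()["wrist_force"]); back(T)
e=(T[:3,3]-P)[:2]; a=np.array([np.cos(A),np.sin(A)]); print("tcp along",e@a,"lat",e@[-a[1],a[0]])
print(px2w("wrist",[[221,275],[388,275]],0.0,T))
E
```

```text
[ 0.6354  0.1846 -0.0201] [0.9909 0.1346] [-0.2543 -2.899  -0.2449]
rows [(278, 220, 389), (282, 218, 391), (286, 216, 392), (290, 213, 394), (294, 211, 396), (298, 209, 397), (302, 206, 399), (306, 204, 400), (310, 198, 402), (314, 196, 408), (318, 196, 408), (322, 196, 408), (326, 197, 407)]
blue [(60, np.int64(162), np.int64(438)), (100, np.int64(158), np.int64(442)), (140, np.int64(156), np.int64(445)), (180, np.int64(147), np.int64(465)), (220, np.int64(151), np.int64(462)), (260, np.int64(158), np.int64(448))]
tcp along -0.016486661235594825 lat -0.007221950058324247
[[0.5876 0.1887 0.    ]
 [0.6646 0.1995 0.    ]]
```

carry_out(slide=[[0.5, 0, 0], [1, 0, 0], [1.5, 0, 0], [2, 0, 0], [2.5, 0, 0], [3, 0, 0], [3.5, 0, 0], [4, 0, 0], [4.5, 0, 0], [5, 0, 0], [5.5, 0, 0], [6, 0, 0], [6.5, 0, 0], [7, 0, 0], [7.5, 0, 0], [8, 0, 0], [8.5, 0, 0], [9, 0, 0], [9.5, 0, 0]], angular=[[0, 0, 0], [0, 0, 0], [0, 0, 0], [0, 0, 0], [0, 0, 0], [0, 0, 0], [0, 0, 0], [0, 0, 0], [0, 0, 0], [0, 0, 0], [0, 0, 0], [0, 0, 0], [0, 0, 0], [0, 0, 0], [0, 0, 0], [0, 0, 0], [0, 0, 0], [0, 0, 0], [0, 0, 0]], fingers=[3, 3, 3, 3, 3, 3, 3, 3, 3, 3, 3, 3, 3, 3, 3, 3, 3, 3, 3])

```text
time_s: 17.22
position: [0.6226, 0.2787, -0.0201]
orientation: [-0.0, 0.658, 0.753, -0.0]
wrist_force: [0.1, -3.2, 0.3]
finger_gap: 0.347
finger_force: 1.8
```

```bash
python3 - <<'E'
from m import *
T=tool(); print(T[:3,3],r.sense()["wrist_force"]); back(T)
e=(T[:3,3]-P)[:2]; a=np.array([np.cos(A),np.sin(A)]); print("tcp along",e@a,"lat",e@[-a[1],a[0]])
E
```

```text
[ 0.6226  0.2787 -0.0201] [ 0.0768 -3.2344  0.3001]
rows [(278, 221, 389), (282, 218, 390), (286, 216, 392), (290, 214, 394), (294, 211, 395), (298, 209, 397), (302, 206, 399), (306, 204, 400), (310, 198, 402), (314, 196, 408), (318, 196, 408), (322, 197, 408), (326, 197, 408)]
blue [(220, np.int64(167), np.int64(443)), (260, np.int64(182), np.int64(420))]
tcp along 0.07845298597919168 lat -0.007185441388549681
```

carry_out(slide=[[0.3, 0, 0], [0.6, 0, 0], [0.9, 0, 0], [1.2, 0, 0], [1.4, 0, 0], [1.6, 0, 0], [1.8, 0, 0], [2.0, 0, 0]], angular=[[0, 0, 0], [0, 0, 0], [0, 0, 0], [0, 0, 0], [0, 0, 0], [0, 0, 0], [0, 0, 0], [0, 0, 0]], fingers=[3, 3, 3, 3, 3, 3, 3, 3])

```text
time_s: 17.93
position: [0.62, 0.2982, -0.02]
orientation: [0.0, 0.658, 0.753, -0.0]
wrist_force: [0.4, -3.1, 0.4]
finger_gap: 0.349
finger_force: 1.8
```

carry_out(slide=[[0.1, 0, 0], [0.2, 0, 0], [0.3, 0, 0], [0.4, 0, 0]], angular=[[0, 0, 0], [0, 0, 0], [0, 0, 0], [0, 0, 0]], fingers=[3, 3, 3, 3])

```text
time_s: 18.27
position: [0.6195, 0.302, -0.0201]
orientation: [0.0, 0.658, 0.753, -0.0]
wrist_force: [0.5, -3.5, -0.2]
finger_gap: 0.352
finger_force: 1.8
```

carry_out(slide=[[0.05, 0, 0], [0.1, 0, 0], [0.15, 0, 0], [0.2, 0, 0]], angular=[[0, 0, 0], [0, 0, 0], [0, 0, 0], [0, 0, 0]], fingers=[3, 3, 3, 3])

```text
time_s: 18.6
position: [0.6192, 0.304, -0.0201]
orientation: [0.0, 0.658, 0.753, -0.0]
wrist_force: [0.5, -4.6, 0.4]
finger_gap: 0.352
finger_force: 2.1
```

carry_out(slide=[[0.05, 0, 0], [0.1, 0, 0], [0.15, 0, 0]], angular=[[0, 0, 0], [0, 0, 0], [0, 0, 0]], fingers=[3, 3, 3])

```text
time_s: 18.85
position: [0.6189, 0.3051, -0.0201]
orientation: [0.0, 0.658, 0.753, -0.0]
wrist_force: [-0.2, -5.8, 0.7]
finger_gap: 0.351
finger_force: 2.8
```

carry_out(slide=[[0.05, 0, 0], [0.1, 0, 0]], angular=[[0, 0, 0], [0, 0, 0]], fingers=[3, 3])

```text
time_s: 19.02
position: [0.6187, 0.3057, -0.0201]
orientation: [0.0, 0.658, 0.753, -0.001]
wrist_force: [0.3, -7.4, 2.0]
finger_gap: 0.349
finger_force: 3.3
```

```bash
python3 - <<'E'
from m import *
T=tool(); print(T[:3,3],r.sense()["wrist_force"]); back(T)
e=(T[:3,3]-P)[:2]; a=np.array([np.cos(A),np.sin(A)]); print("tcp along",e@a)
E
```

```text
[ 0.6187  0.3057 -0.0201] [ 0.2821 -7.4098  2.03  ]
rows [(282, 188, 423), (286, 183, 429), (290, 146, 430), (294, 184, 428), (298, 209, 424), (302, 206, 399), (306, 204, 400), (310, 198, 402), (314, 100, 408), (318, 100, 408), (322, 100, 408), (326, 197, 407)]
blue [(260, np.int64(204), np.int64(401))]
tcp along 0.10573422844436751
```

Force has risen from 3 to 7.4 N, so the sides are snug. Back off, lift out and check.

carry_out(slide=[[-0.5, -0.1, 0], [-1.2, -0.3, 0], [-2, -0.5, 0], [-2, -0.5, -2], [-2, -0.5, -5], [-2, -0.5, -8], [-4, -0.5, -11], [-7, -0.5, -14], [-11, -0.5, -17], [-14, -0.5, -18], [-14, -0.5, -18], [-14, -0.5, -18]], angular=[[0, 0, 0], [0, 0, 0], [0, 0, 0], [0, 0, 0], [0, 0, 0], [0, 0, 0], [0, 0, 0], [0, 0, 0], [0, 0, 0], [0, 0, 0], [0, 0, 0], [0, 0, 0]], fingers=[3, 3, 3, 3, 3, 3, 3, 3, 3, 3, 3, 3])

```text
time_s: 20.07
position: [0.6339, 0.1654, 0.1618]
orientation: [0.001, 0.659, 0.752, 0.002]
wrist_force: [-0.4, 0.0, -0.6]
finger_gap: 0.351
finger_force: 0.0
```

```bash
python3 - <<'E'
from m import *
T=tool(); print(T[:3,3])
im=snap("wrist","w9.png"); hsv=cv2.cvtColor(im,cv2.COLOR_BGR2HSV)
wh=cv2.inRange(hsv,(0,0,110),(180,60,255)); wh[:,:180]=0; wh[:,450:]=0; wh[300:]=0
bl=cv2.inRange(hsv,(100,120,60),(130,255,255)); bl[:,:180]=0; bl[:,450:]=0; bl[300:]=0
for n,m in(("white",wh),("blue",bl)):
    cs,_=cv2.findContours(m,cv2.RETR_EXTERNAL,cv2.CHAIN_APPROX_NONE); c=max(cs,key=cv2.contourArea)
    q=cv2.approxPolyDP(cv2.convexHull(c),4,True)[:,0]; print(n,cv2.contourArea(c),q.tolist())
# column profile near middle: blue back wall rim, gap, liner back rim
for u in(290,310,330):
    col=["B" if bl[v,u] else "W" if wh[v,u] else "." for v in range(0,300)]
    s="".join(col); import itertools
    i=0
    for k,g in itertools.groupby(s):
        n=len(list(g)); 
        if n>1: print(u,k,i,i+n-1,end="; ")
        i+=n
    print()
for n,box in(("wood",None),):
    wd=cv2.inRange(hsv,(8,90,130),(25,255,255)); cs,_=cv2.findContours(wd,cv2.RETR_EXTERNAL,cv2.CHAIN_APPROX_NONE)
    for c in sorted(cs,key=cv2.contourArea)[-3:]: 
        W=px2w("wrist",c[:,0],.005,T)[:,:2]; print(cv2.contourArea(c),W.min(0),W.max(0))
E
```

```text
[0.6339 0.1654 0.1618]
white 14520.0 [[358, 43], [373, 186], [261, 188], [274, 43]]
blue 3377.5 [[366, 15], [386, 42], [395, 142], [382, 174], [251, 175], [238, 143], [246, 40], [265, 16]]
290 . 0 14; 290 B 15 26; 290 B 28 29; 290 W 30 33; 290 . 34 40; 290 W 42 190; 290 . 191 299; 
310 . 0 13; 310 B 14 28; 310 W 30 32; 310 . 33 40; 310 W 42 189; 310 . 190 299; 
330 . 0 13; 330 B 14 17; 330 B 19 28; 330 W 29 32; 330 . 33 40; 330 W 42 189; 330 . 190 299; 
413.5 [0.3759 0.2134] [0.4125 0.246 ]
907.0 [0.4614 0.2909] [0.4959 0.3281]
2112.0 [0.478  0.1347] [0.5123 0.2672]
```

```bash
python3 - <<'E'
from m import *
T=tool(); a=np.array([np.cos(A),np.sin(A)])
al=lambda uv,z:(px2w("wrist",uv,z,T)[:,:2]-P[:2])@a
print("tray back outer, expect .133:",al([[290,14.5],[310,13.5],[330,13.5]],.036))
print("tray back inner?:",al([[310,17.5]],.036))
print("liner rim outer/inner", al([[290,29.5],[310,29.2],[330,28.7]],.04),al([[290,33.3],[310,32.5],[330,32.5]],.04))
print("liner inner foot", al([[310,41]],.002),"liner mouth floor",al([[310,189.5]],.002), "expect inner = +.132")
e=px2w("wrist",[[290,42],[330,42]],.002,T)
w=px2w("wrist",[[274,43],[358,43],[261,188],[373,186]],.002,T); d=w[:2].mean(0)-w[2:].mean(0); print("liner yaw",np.degrees(np.arctan2(d[1],d[0])))
print(r.sense()["time_s"])
E
```

```text
tray back outer, expect .133: [0.1336 0.1341 0.134 ]
tray back inner?: [0.1306]
liner rim outer/inner [0.1196 0.1195 0.1198] [0.1164 0.1167 0.1166]
liner inner foot [0.1178] liner mouth floor [-0.0173] expect inner = +.132
liner yaw 97.92884288680075
20.1167
```

```bash
python3 -c "
from rig import r
print(r.sign_off())"
```

```text
the job is handed in; nothing more can be done
None
```

The job is handed in at about 20 s of the 53 s allowed: the brush lies on the bench clear of both pans, and the liner sits square in the tray, its back measured about 116 mm beyond the mouth (last push 7 N); the official verdict was not returned.

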